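Compression nut: finger-tight, then one flat with the ratchet spanner

TASK

Do up the brass compression nut: turn its knurled grip clockwise with the fingers until it is finger-tight (it comes to a stop; the blue-handled ratchet spanner must stay where it is while you do this). Then let go of the nut and swing the spanner's blue handle clockwise by one flat of the hexagon, 60 degrees, from over the white line to over the yellow line, and let go, without overtightening it. Leave the fitting with the dark steel nut alone.

Things in the scene. Friction and masses are not known exactly. Their poses are not given: they have to be found in the camera images.
- nut_grip (a point): Centre of the brass nut's round knurled grip, on its upright axis, 78 mm up. Grip 38 mm across, z = 55 to 95 mm; a 15 mm copper tube stub stands out of it to z = 108 mm. White dash on its top. The fitting is fixed to the bench by a round grey flange (124 mm across, 10 mm high). The spanner's ring (50 mm) lies below the grip, its top at z = 53 mm.
- handle_grip (a point): Centre of the ratchet spanner's blue grip, 115 mm out from the nut's axis, z = 46.5 mm. A bar 72 mm long, 19 wide, 16 high, pointing straight away from the nut, at first roughly towards the robot; x axis towards the nut. 38 mm free below it. It starts over a white line on the grey flange; a yellow line lies 60 degrees clockwise of that, seen from above.
- nut_run (a joint): Turn of the brass nut against the spanner, rad, growing clockwise seen from above. Starts at 0 to 0.5, turns easily (0.06 N m), stops at 1.2: finger-tight. Turned on past the stop it drags the spanner if gripped hard; gripped lightly (20 to 30 N) the fingers slip. The ratchet lets the nut turn clockwise while the spanner stands still.
- spanner_turn (a joint): Turn of the spanner (nut with it), rad, growing clockwise seen from above, about the nut's axis. Starts at 0 over the white line; 1.047 over the yellow line (one flat); can go on to 2.0 (overtightened). Takes about 1.6 N m (14 N at the blue grip), no spring, stays where it is left; moving it back loosens it.
- steel_fitting: A second fitting of the same shape with a dark steel nut (already tight) and no spanner: leave alone. Flange 124 mm across, nut 38 mm across up to z = 91 mm, tube stub to z = 108 mm. Origin at the centre of its underside. The two stand 0.17 to 0.30 m apart; either may be the left one.

How it is judged:
On the way, in this order (a step that is already met when the one before it is completed fails the run):
1. the brass nut is finger-tight (within 0.15 rad of its stop) and the spanner still stands at its start (within 0.2 rad) (value of joint nut_run above 1.05 rad and value of joint spanner_turn below 0.2 rad), for 0.2 s.
2. the spanner has been swung one flat, 1.047 rad, within 0.2 rad (value of joint spanner_turn between 0.847 and 1.247 rad), for 0.2 s.
At the end, for the whole second after the job is handed in: the brass nut is at its finger-tight stop (nut_run over 1.05 rad) and the spanner stands at rest one flat on (spanner_turn 1.047 rad, within 0.2 rad) (all of step 2 and value of joint nut_run above 1.05 rad and velocity of joint spanner_turn between -0.05 and 0.05 rad/s); the robot touches nothing.
It fails at once if the nut was forced past finger-tight with the fingers on it instead of by the spanner (spanner over 0.2 rad with the grasp point within 35 mm of the nut's centre) (distance between the grasp point and nut_grip below 0.035 m and value of joint spanner_turn above 0.2 rad).
It fails at once if the spanner was swung past 1.4 rad (overtightened) (value of joint spanner_turn above 1.4 rad).
It fails at once if the robot pushed or gripped the steel fitting (over 3 N) (contact force between any of the fingers, the arm and steel_fitting above 3 N).
It also fails if it takes over 43 s, if anything falls off the work surface, if the arm or the gripper's body presses on something with over 40 N, if the wrist force passes 120 N, or if a joint passes its speed limit or range.

ROBOT

A 6-joint arm with a two-finger parallel gripper is mounted at the origin on a cart in front of the work surface, level with it; the furniture and walls round the work are solid. World frame = base frame: x ahead of the robot, y to its left, z up, the work surface at z = 0. Lengths are in m, angles in rad, forces in N, time in s.
With the tool pointing down it reaches from about 0.325 to 0.85 m from the base axis. Payload 15.5 kg.
Tool frame: the origin (TCP) lies midway between the tips of the shut fingers; the grasp point (between the pads) lies 19 mm behind it (arm.grip_point_offset is the distance from the TCP to the grasp point, in m); z points along the fingers, y is the line along which they close (so a half turn about z gives the same grasp; the last joint's range is limited). The gripper opens to 91 mm and grips with 3 to 60 N. Pads are 32 mm wide; open, the fingers measure 118 mm over their backs; the gripper's body (76 mm by 178 mm) begins 60 mm behind the grasp point.
Start: joints at [-1.435, 0.494, 1.345, -0, 1.302, -0.096], TCP at [0.144, -0.608, 0.214] pointing down, gripper open.
Joint ranges: [-2.91, 2.91], [-0.82, 2.16], [0.22, 2.67], [-1.22, 4.37], [0.12, 2.79], [-3.08, 3.08]. Speed limits (rad/s): [1.89, 1.89, 2.57, 3.01, 3.01, 3.01].

INTERFACE

Orientations are given as a unit quaternion [x, y, z, w].
In Python, from rig import read_state, cams, arm, finder gives the robot as it stands.
- The arm moves only by the tool move_arm, never from a script. Its argument "steps" is a list of rows, each a list of 7 numbers: the opening, from 0 (shut) to 1 (fully open), then the shift along the tool's x, y, z in mm, then the turn, a rotation vector about the tool's x, y, z in degrees. A call has exactly 8 rows; each row is the pose to reach, as a shift and turn from the pose commanded when the call began, along the tool's axes at that moment; what a row does not reach only later rows make up. A row lasts 1/10 s, in which the tool goes at most 50 mm and 8.59 degrees, less where a joint would pass 70% of its speed; a pose out of reach is approached as far as the arm can. A call with a gripper value outside its range is refused whole. The fingers move at their own pace and stop on an object; the grip force is fixed at half the most. Time passes only in rows, so rows that repeat a pose let the fingers close, or fill a call up. It gives the time, the measured TCP pose, the force, the opening and the grip force at its end, in the units of the state.
- read_state(): the state, without advancing time (a new reading comes with each control period).
- cams.capture(name): name is "side" or "top"; returns the picture (384x512x3 uint8, blue, green, red); there is no depth.
- cams.get_calibration(name): a dict with "camera_matrix" (3x3 intrinsics, pixels), "distortion" ([k1, k2, p1, p2, k3] as OpenCV has them; the pictures are not rectified), "rvec" (rotation vector, rad) and "tvec" (3), from world to camera coordinates, as OpenCV has them. Camera axes: x right, y down, z forward; pixel columns grow to the right and rows downward; lengths in m; the calibration is good to about 2 mm. A picture is of the moment at which its call begins. get_calibration takes no time and is no camera call.
- arm.job_done(): hands the job in; it is judged then, once.
Trained networks look in the newest picture that a camera, given by its name, has taken for a name from the list of things; names that differ only in an ending like _2 or _b are one class to them, and where a whole thing is asked for, a point or a joint stands for the part that bears it (a point fixed in the world has none). Each returns a list of dicts, best first, with "p" (0 to 1); they miss things now and then, are a little off and sometimes report something else, mostly with a low value. They report only what shows in the picture. A call takes as long as a camera call.
- finder.spot_in(camera, query): "bbox" ([centre column, centre row, width, height] in pixels, round what is visible of it).
- finder.silhouettes(camera, query): "region" (384x512 bool, what is visible of it) and "bbox" ([centre column, centre row, width, height] in pixels, round what is visible of it).
The state is a dict: "time_s": time; "joints": joint angles; "joint_velocities": joint speeds; "tau": joint torques, N m; "eef_pos": TCP position; "tool_rot": TCP orientation; "contact_force": force on the tool from outside, world axes, zero at the start; "wrist_torque": the same for the moment, N m; "grip_width": finger opening in m; "grasp_force": force on a finger pad.
Only numpy, scipy, OpenCV 4.12 (cv2) and the standard library are available. Lean on these libraries where they do the work, as an engineer would, in place of code of your own. Each camera call takes 0.05 s, during which the arm holds its last target. There are 200 camera calls.

## Working session

There is one attempt and no reset: what is moved stays moved. The work goes in short steps, Python scripts to look and compute and a tool call to move; the robot and the scene stay as the last step left them, time stands still between calls to the robot, and variables do not carry over. Pictures are saved under pics/ and viewed, at most 10 in all, crops included, and the job is handed in when it is done.

Besides the shell and the picture viewer there is one more tool, called after "Emit:" as name(argument=value, ...) on one line, values as JSON. move_arm: Moves the arm, as the interface text tells. Its arguments: {"type":"object","properties":{"steps":{"type":"array","items":{"type":"array","items":{"type":"number"}}}},"required":["steps"]}

```bash
mkdir -p pics
cat > h.py <<'E'
import numpy as np, cv2
from rig import read_state, cams, arm, finder
from scipy.spatial.transform import Rotation as R
def cal(n):
    c=cams.get_calibration(n); return [np.array(c[k],float) for k in("camera_matrix","distortion","rvec","tvec")]
def ray(n,px,z):
    K,d,r,t=cal(n); u=cv2.undistortPoints(np.array([[px]],float),K,d)[0,0]
    M=cv2.Rodrigues(r)[0]; t=t.ravel(); o=-M.T@t; v=M.T@np.array([u[0],u[1],1]); return o+v*(z-o[2])/v[2]
def proj(n,P):
    K,d,r,t=cal(n); return cv2.projectPoints(np.array(P,float).reshape(-1,3),r,t,K,d)[0].reshape(-1,2)
E
python3 - <<'E'
from h import *
for n in("top","side"):
    im=cams.capture(n); cv2.imwrite(f"pics/{n}0.png",im)
    K,d,r,t=cal(n); print(n,-cv2.Rodrigues(r)[0].T@t.ravel(),K[0,0])
    for q in("nut_grip","handle_grip","steel_fitting"):
        for o in finder.spot_in(n,q)[:2]: print(q,round(o["p"],2),np.round(o["bbox"],1))
s=read_state();print(s["time_s"],s["eef_pos"],s["tool_rot"],s["grip_width"],R.from_quat(s["tool_rot"]).as_matrix().round(3))
print(arm.grip_point_offset)
E
```

```text
top [ 0.41069392 -0.26348895  0.91323885] 398.32360526742565
nut_grip 0.5 [290.5 178.3  19.   20.8]
handle_grip 0.56 [316.1 194.1  71.8  52.5]
steel_fitting 0.66 [178.5 186.8  47.   51.5]
side [ 0.37246804 -0.93649862  0.60931233] 449.9581129336842
nut_grip 0.76 [289.9 210.6  22.4  24.3]
handle_grip 0.62 [281.2 237.9  45.   83.9]
steel_fitting 0.83 [251.8 157.8  53.1  58.5]
0.4 [ 0.14356697 -0.60822047  0.21381443] [ 9.93292331e-01  1.15630155e-01 -1.24866981e-05 -1.13252895e-04] 0.09112852246793791 [[ 0.973  0.23  -0.   ]
 [ 0.23  -0.973  0.   ]
 [ 0.    -0.    -1.   ]]
0.0188
```

View pics/top0.png

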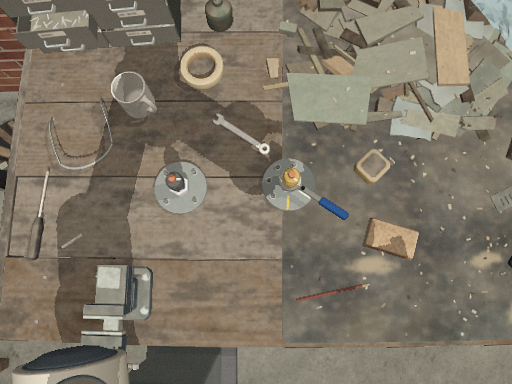

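View pics/side0.png

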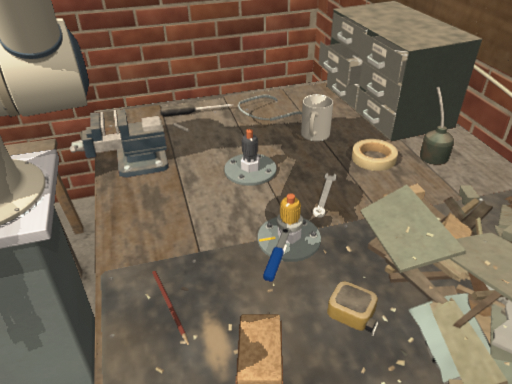

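```bash
python3 - <<'E'
from h import *
for n in("top","side"):
    print(n,proj(n,[[0,0,0],[.144,-.608,.214],[.4,-.2,0],[.5,-.2,0],[.4,-.1,0]]).round(0).tolist())
    im=cams.capture(n)
    for q in("nut_grip","handle_grip","steel_fitting"):
        for o in finder.silhouettes(n,q)[:1]:
            v,u=np.nonzero(o["region"]); print(q,round(o["p"],2),u.mean().round(1),v.mean().round(1),len(u),np.round(o["bbox"],1))
E
python3 - <<'E'
import sys;sys.path.insert(0,'.')
from h import *
t=cv2.imread("pics/top0.png");s=cv2.imread("pics/side0.png")
a=cv2.resize(t[140:240,250:360],None,fx=3.6,fy=3.6,interpolation=2);b=cv2.resize(s[180:290,240:340],None,fx=3.6,fy=3.6,interpolation=2)
c=np.zeros((400,780,3),np.uint8);c[:360,:396]=a;c[:396,400:760]=b;cv2.imwrite("pics/crop.png",c)
E
```

```text
top [[135.0, 459.0], [464.0, 430.0], [230.0, 273.0], [231.0, 229.0], [186.0, 273.0]]
nut_grip 0.67 290.5 178.0 214 [291.1 177.3  19.4  20.2]
handle_grip 0.73 308.7 192.2 863 [314.7 194.2  71.8  52.3]
steel_fitting 0.76 180.3 187.6 2061 [179.5 188.4  45.   52.5]
side [[-21.0, 196.0], [-64.0, 364.0], [175.0, 218.0], [222.0, 209.0], [169.0, 190.0]]
nut_grip 0.79 289.7 211.3 456 [290.  210.1  17.3  28.1]
handle_grip 0.73 283.5 235.1 1257 [280.6 239.2  43.1  85.7]
steel_fitting 0.74 250.2 164.2 1652 [251.8 156.4  49.2  57. ]
```

View pics/crop.png

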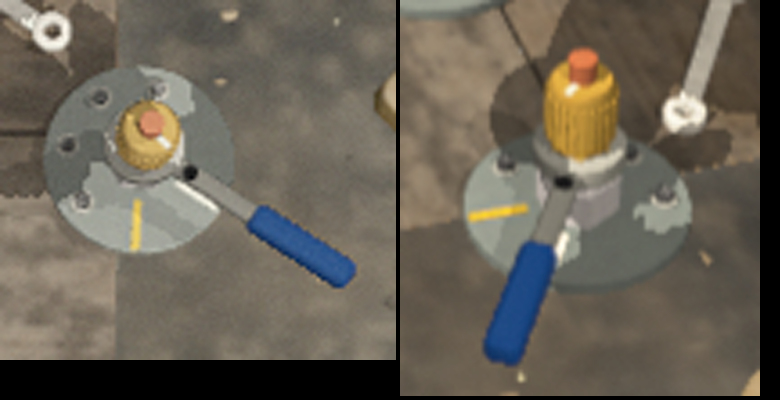

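Run:
```python
from h import *
from scipy.optimize import least_squares
S=np.array([-.03,.0])
box={"top":(250,140,360,240),"side":(240,180,340,290)}
def tri(obs):
    f=lambda P:np.concatenate([proj(n,P)[0]-p for n,p in obs.items()])
    r=least_squares(f,[.6,-.3,.05]); return r.x.round(4),r.fun.round(2)
B={};T={}
for n in box:
    im=cv2.imread(f"pics/{n}0.png");x0,y0,x1,y1=box[n]
    h=cv2.cvtColor(im,cv2.COLOR_BGR2HSV)[y0:y1,x0:x1].astype(int)
    def cen(m):
        k,l,st,c=cv2.connectedComponentsWithStats(m.astype(np.uint8)); i=1+st[1:,4].argmax(); print(n,st[i]); return c[i]+[x0,y0]
    B[n]=cen((abs(h[...,0]-110)<12)&(h[...,1]>150)); T[n]=cen((h[...,0]<11)&(h[...,1]>120)&(h[...,2]>120))
print("blue",B,tri(B)); print("tube",T,tri(T))
for n in box: print(n,"blue@.05",ray(n,B[n],.05).round(4),"tube@.106",ray(n,T[n],.106).round(4))
print("flange top",ray("top",[250+139/3.6-.5,140+160/3.6-.5],.010).round(4),"flange side",ray("side",[240+177/3.6-.5,180+210/3.6-.5],.010).round(4))
for q,p in(("white1",(217,210)),("white0",(180,182)),("yel1",(136,249)),("yel0",(138,202))):print(q,ray("top",[250+p[0]/3.6-.5,140+p[1]/3.6-.5],.010).round(4))
print("steel flange",ray("top",[180.3,187.6],.012).round(3), ray("side",[251,168],.010).round(3))
```

```text
top [ 69  58  29  22 245]
top [39 32  6  6 15]
side [ 24  67  19  34 342]
side [47 13  8 10 61]
blue {'top': array([333.24897959, 208.31020408]), 'side': array([272.76900585, 263.87426901])} (array([ 0.5418, -0.4268,  0.0472]), array([-0.04,  0.28,  0.22, -0.05]))
tube {'top': array([290.93333333, 175.2       ]), 'side': array([290.37704918, 197.52459016])} (array([ 0.6043, -0.3301,  0.1039]), array([ 0.09, -0.54, -0.46,  0.13]))
top blue@.05 [ 0.542  -0.4263  0.05  ] tube@.106 [ 0.6027 -0.3298  0.106 ]
side blue@.05 [ 0.5405 -0.4293  0.05  ] tube@.106 [ 0.6043 -0.3325  0.106 ]
flange top [ 0.6047 -0.3309  0.01  ] flange side [ 0.603  -0.3363  0.01  ]
white1 [ 0.5722 -0.3805  0.01  ]
white0 [ 0.5903 -0.357   0.01  ]
yel1 [ 0.5468 -0.3284  0.01  ]
yel0 [ 0.5772 -0.33    0.01  ]
steel flange [ 0.594 -0.081  0.012] [ 0.597 -0.083  0.01 ]
```

Emit:
move_arm(steps=[[1,50,-16,0,0,0,0],[1,98,-31,0,0,0,0],[1,146,-47,0,0,0,0],[1,194,-62,0,0,0,0],[1,242,-77,0,0,0,0],[1,290,-93,0,0,0,0],[1,338,-108,0,0,0,0],[1,386,-123,0,0,0,0]])

```text
time_s: 1.6
eef_pos: [0.4882, -0.4012, 0.2141]
tool_rot: [0.993, 0.116, 0.0, 0.0]
contact_force: [1.2, -0.7, 0.5]
grip_width: 0.0915
grasp_force: 0.0
```

Emit:
move_arm(steps=[[0.8,48,-16,0,0,0,0],[0.8,96,-31,0,0,0,0],[0.8,125,-41,20,0,0,0],[0.8,125,-41,60,0,0,0],[0.8,125,-41,80,0,0,0],[0.8,125,-41,80,0,0,0],[0.8,125,-41,80,0,0,0],[0.8,125,-41,80,0,0,0]])

```text
time_s: 2.4
eef_pos: [0.5995, -0.3347, 0.1357]
tool_rot: [0.993, 0.115, 0.001, 0.001]
contact_force: [0.3, 0.2, -0.6]
grip_width: 0.073
grasp_force: 0.0
```

```bash
cat >> h.py <<'E'
def go(x,y,z):
    s=read_state(); M=R.from_quat(s["tool_rot"]).as_matrix(); d=M.T@(np.array([x,y,z])-s["eef_pos"])*1000
    print("t",s["time_s"],"pos",np.round(s["eef_pos"],4),"yaw",np.degrees(np.arctan2(M[1,0],M[0,0])).round(1),"w",round(s["grip_width"],4),"shift",d.round(1),"F",np.round(s["contact_force"],1),"T",np.round(s["wrist_torque"],2),"gf",s["grasp_force"],"q6",s["joints"][5])
E
python3 - <<'E'
from h import *
for n in("top","side"): im=cams.capture(n); cv2.imwrite(f"pics/{n}1.png",im)
a=cv2.imread("pics/top1.png")[90:280,200:390];b=cv2.imread("pics/side1.png")[90:280,200:390]
cv2.imwrite("pics/c1.png",cv2.resize(np.hstack([a,b]),None,fx=2.1,fy=2.1,interpolation=2))
go(.604,-.331,.062)
E
```

```text
t 2.5 pos [ 0.5993 -0.3345  0.1356] yaw 13.3 w 0.0731 shift [ 5.2 -2.5 73.6] F [0.3 0.4 0.2] T [ 0.03  0.   -0.01] gf 0.0 q6 0.7433026177107523
```

View pics/c1.png

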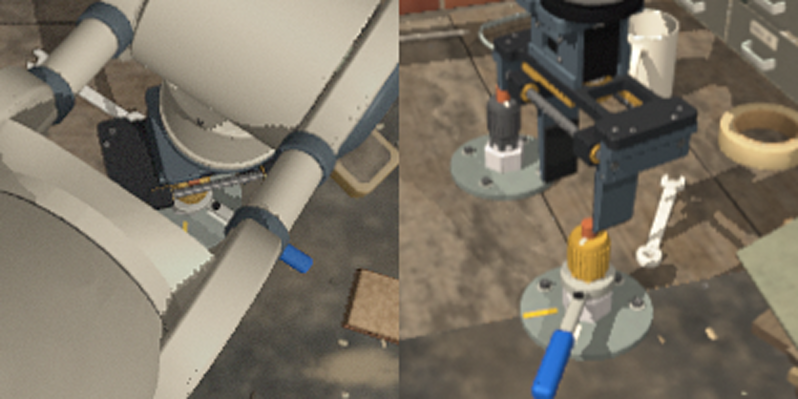

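Emit:
move_arm(steps=[[0.8,5,-2.5,10,0,0,0],[0.8,5,-2.5,20,0,0,0],[0.8,5,-2.5,35,0,0,0],[0.8,5,-2.5,50,0,0,0],[0.8,5,-2.5,65,0,0,0],[0.8,5,-2.5,73,0,0,0],[0.8,5,-2.5,73,0,0,0],[0.8,5,-2.5,73,0,0,0]])

```text
time_s: 3.3
eef_pos: [0.6033, -0.3304, 0.061]
tool_rot: [0.993, 0.116, 0.0, 0.0]
contact_force: [-0.1, -0.1, 0.4]
grip_width: 0.073
grasp_force: 0.0
```

Run:
```python
from h import *
go(.604,-.331,.062)
im=cams.capture("side"); cv2.imwrite("pics/c2.png",cv2.resize(im[150:300,210:360],None,fx=4,fy=4,interpolation=2))
```

```text
t 3.3 pos [ 0.6033 -0.3304  0.061 ] yaw 13.3 w 0.073 shift [ 0.6  0.7 -1. ] F [-0.1 -0.1  0.4] T [ 0.03 -0.02 -0.04] gf 0.0 q6 0.751110287670547
```

View pics/c2.png

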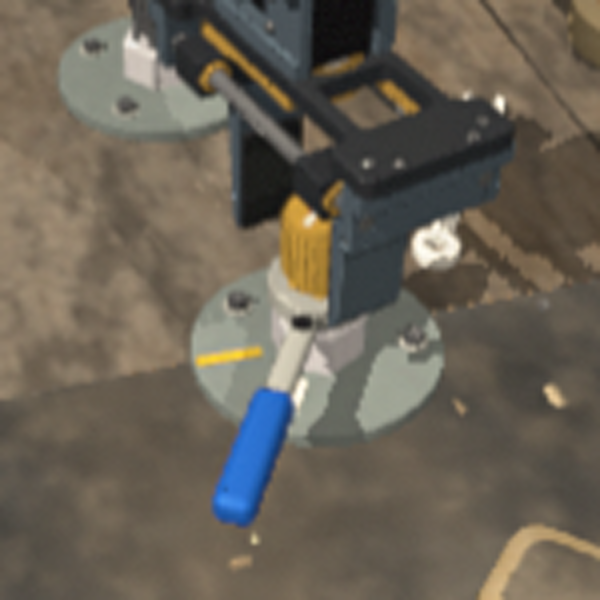

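Run:
```python
from h import *
s=read_state();M=R.from_quat(s["tool_rot"]).as_matrix();p=np.array(s["eef_pos"])
P=[p+M@[a,b,0] for b in(.0365,.059) for a in(-.016,.016)]+[np.array([.604,-.331,z]) for z in(.055,.095,.108)]
print(((proj("side",P)-[210,150])*4).round(0).tolist())
```

```text
[[329.0, 319.0], [388.0, 296.0], [356.0, 349.0], [416.0, 325.0], [316.0, 274.0], [319.0, 207.0], [320.0, 185.0]]
```

Emit:
move_arm(steps=[[0,0,0,0,0,0,0],[0,0,0,0,0,0,0],[0,0,0,0,0,0,0],[0,0,0,0,0,0,0],[0,0,0,0,0,0,0],[0,0,0,0,0,0,0],[0,0,0,0,0,0,0],[0,0,0,0,0,0,0]])

```text
time_s: 4.15
eef_pos: [0.6037, -0.3321, 0.0611]
tool_rot: [0.993, 0.115, 0.001, 0.001]
contact_force: [1.7, -11.9, -4.1]
grip_width: 0.0353
grasp_force: 30.0
```

```bash
python3 -c "
from h import *
go(.604,-.331,.062)"
```

```text
t 4.15 pos [ 0.6037 -0.3321  0.0611] yaw 13.3 w 0.0353 shift [ 0.5 -1.  -0.9] F [  1.7 -11.9  -4.1] T [-1.69 -0.27 -0.12] gf 30.001632631901884 q6 0.7512299104783443
```

Emit:
move_arm(steps=[[0,0,1.5,0,0,0,0],[0,0,1.5,0,0,0,6],[0,0,1.5,0,0,0,12],[0,0,1.5,0,0,0,18],[0,0,1.5,0,0,0,24],[0,0,1.5,0,0,0,30],[0,0,1.5,0,0,0,36],[0,0,1.5,0,0,0,36]])

```text
time_s: 4.95
eef_pos: [0.6039, -0.3308, 0.0611]
tool_rot: [0.98, -0.199, 0.0, -0.001]
contact_force: [3.0, 6.4, 2.7]
grip_width: 0.035
grasp_force: 30.0
```

Run:
```python
from h import *
go(.604,-.332,.062)
```

```text
t 4.95 pos [ 0.6039 -0.3308  0.0611] yaw -23.0 w 0.035 shift [ 0.6  1.  -0.9] F [3.  6.4 2.7] T [ 1.33 -0.54 -0.04] gf 30.000713613987955 q6 1.3821117978264148
```

Emit:
move_arm(steps=[[0,0,0,0,0,0,4],[0,0,0,0,0,0,8],[0,0,0,0,0,0,12],[0,0,0,0,0,0,16],[0,0,0,0,0,0,20],[0,0,0,0,0,0,24],[0,0,0,0,0,0,24],[0,0,0,0,0,0,24]])

```text
time_s: 5.75
eef_pos: [0.6036, -0.329, 0.0611]
tool_rot: [0.918, -0.396, -0.001, -0.002]
contact_force: [2.2, 17.4, 8.1]
grip_width: 0.0349
grasp_force: 30.0
```

Run:
```python
from h import *
go(.604,-.332,.062)
im=cams.capture("side"); cv2.imwrite("pics/c3.png",cv2.resize(im[150:300,210:360],None,fx=4,fy=4,interpolation=2))
```

```text
t 5.75 pos [ 0.6036 -0.329   0.0611] yaw -46.7 w 0.0349 shift [ 2.5  1.7 -0.9] F [ 2.2 17.4  8.1] T [ 3.25 -0.31  0.38] gf 30.002015117788687 q6 1.7967401599340194
```

Emit:
move_arm(steps=[[0,-1,-1,0,0,0,0],[0,-1.8,-1.7,0,0,0,0],[0,-1.8,-1.7,0,0,0,2],[0,-1.8,-1.7,0,0,0,4],[0,-1.8,-1.7,0,0,0,6],[0,-1.8,-1.7,0,0,0,8],[0,-1.8,-1.7,0,0,0,8],[0,-1.8,-1.7,0,0,0,8]])

```text
time_s: 6.6
eef_pos: [0.6038, -0.3283, 0.0611]
tool_rot: [0.888, -0.459, -0.0, -0.001]
contact_force: [2.2, 7.9, 4.3]
grip_width: 0.0357
grasp_force: 30.0
```

Run:
```python
from h import *
go(.604,-.332,.062)
im=cams.capture("side"); cv2.imwrite("pics/c3.png",cv2.resize(im[150:300,210:360],None,fx=4,fy=4,interpolation=2))
```

```text
t 6.6 pos [ 0.6038 -0.3283  0.0611] yaw -54.7 w 0.0357 shift [ 3.1  2.  -0.9] F [2.2 7.9 4.3] T [ 1.56 -0.48  0.62] gf 30.000753894564696 q6 1.9392389384255855
```

View pics/c3.png

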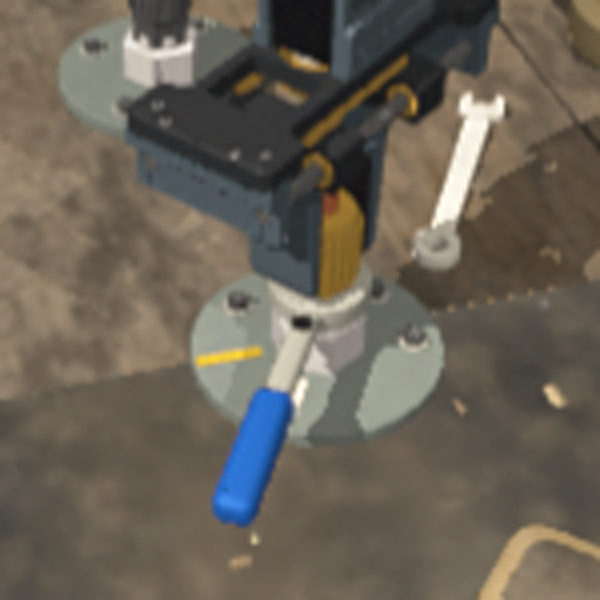

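Emit:
move_arm(steps=[[0,0,0,0,0,0,2],[0,0,0,0,0,0,4],[0,0,0,0,0,0,6],[0,0,0,0,0,0,8],[0,0,0,0,0,0,10],[0,0,0,0,0,0,12],[0,0,0,0,0,0,12],[0,0,0,0,0,0,12]])

```text
time_s: 7.45
eef_pos: [0.6044, -0.3277, 0.0612]
tool_rot: [0.835, -0.55, 0.0, -0.001]
contact_force: [6.8, 13.5, 4.0]
grip_width: 0.0352
grasp_force: 30.0
```

Run:
```python
from h import *
go(.604,-.332,.062)
```

```text
t 7.45 pos [ 0.6044 -0.3277  0.0612] yaw -66.7 w 0.0352 shift [ 3.8  2.1 -0.8] F [ 6.8 13.5  4. ] T [ 2.46 -1.21  0.46] gf 30.000926011707634 q6 2.148721215640457
```

Emit:
move_arm(steps=[[0.8,0,0,0,0,0,0],[0.8,0,0,0,0,0,0],[0.8,0,0,0,0,0,0],[0.8,0,0,0,0,0,0],[0.8,0,0,-20,0,0,0],[0.8,0,0,-55,0,0,0],[0.8,0,0,-90,0,0,0],[0.8,0,0,-100,0,0,0]])

```text
time_s: 8.25
eef_pos: [0.6048, -0.3304, 0.1649]
tool_rot: [0.835, -0.55, 0.003, 0.0]
contact_force: [0.5, -0.2, -0.2]
grip_width: 0.0726
grasp_force: 0.0
```

Emit:
move_arm(steps=[[0.8,0,0,0,0,0,-8],[0.8,0,0,0,0,0,-16],[0.8,0,0,0,0,0,-24],[0.8,0,0,0,0,0,-32],[0.8,0,0,0,0,0,-40],[0.8,0,0,0,0,0,-48],[0.8,0,0,0,0,0,-56],[0.8,0,0,0,0,0,-64]])

```text
time_s: 9.05
eef_pos: [0.6031, -0.3293, 0.1603]
tool_rot: [1.0, -0.021, -0.0, -0.0]
contact_force: [-1.2, 0.8, -0.6]
grip_width: 0.0732
grasp_force: 0.0
```

Emit:
move_arm(steps=[[0.8,0,0,0,0,0,-8],[0.8,0,0,0,0,0,-16],[0.8,0,0,0,0,0,-24],[0.8,0,0,0,0,0,-32],[0.8,0,0,0,0,0,-40],[0.8,0,0,0,0,0,-48],[0.8,0,0,0,0,0,-56],[0.8,0,0,0,0,0,-60]])

```text
time_s: 9.85
eef_pos: [0.6031, -0.3293, 0.1603]
tool_rot: [0.876, 0.482, -0.0, -0.0]
contact_force: [-0.4, -0.1, -0.1]
grip_width: 0.073
grasp_force: 0.0
```

Run:
```python
from h import *
go(.541,-.428,.09)
im=cams.capture("side"); cv2.imwrite("pics/c4.png",cv2.resize(im[150:300,210:360],None,fx=4,fy=4,interpolation=2))
```

```text
t 9.85 pos [ 0.6031 -0.3293  0.1603] yaw 57.6 w 0.073 shift [-116.6    0.5   70.3] F [-0.4 -0.1 -0.1] T [ 0.02 -0.08  0.03] gf 0.0 q6 -0.020888311552285512
```

View pics/c4.png

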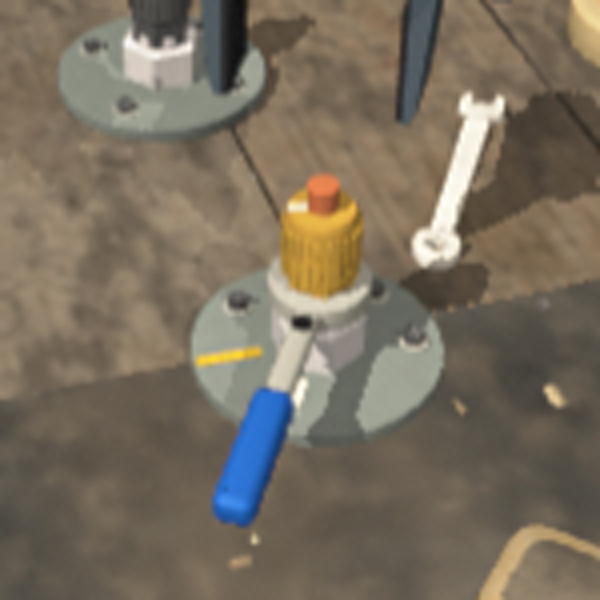

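Run:
```python
from h import *
c=np.array([.605,-.331])
a=ray("top",[250+165/3.6-.5,140+143/3.6-.5],.095)[:2]-c
b2=None
b0=ray("side",[240+570/3.6-400/3.6-.5,180+90/3.6-.5],.095)[:2]-c
b=ray("side",[210+297/4-.5,150+207/4-.5],.095)[:2]-c
for v in(a,b0,b):print((v*1000).round(1),np.degrees(np.arctan2(v[1],v[0])).round(0))
```

```text
[-8.4 -8.8] -133.0
[-8.9 -5.9] -146.0
[-11.    4.7] 157.0
```

Emit:
move_arm(steps=[[0.6,-40,0,0,0,0,0],[0.6,-80,0,0,0,0,0],[0.6,-115,0,15,0,0,0],[0.6,-115,0,50,0,0,0],[0.6,-115,0,70,0,0,0],[0.6,-115,0,70,0,0,0],[0.6,-115,0,70,0,0,0],[0.6,-115,0,70,0,0,0]])

```text
time_s: 10.7
eef_pos: [0.5421, -0.4264, 0.0923]
tool_rot: [0.878, 0.479, 0.0, 0.001]
contact_force: [-0.9, -0.1, 0.5]
grip_width: 0.0547
grasp_force: 0.0
```

Run:
```python
from h import *
go(.542,-.427,.028)
im=cams.capture("side"); cv2.imwrite("pics/c5.png",cv2.resize(im[170:320,200:350],None,fx=4,fy=4,interpolation=2))
```

```text
t 10.7 pos [ 0.5421 -0.4264  0.0923] yaw 57.3 w 0.0547 shift [-0.5  0.1 64.3] F [-0.9 -0.1  0.5] T [-0.03 -0.06  0.02] gf 0.0 q6 -0.1818268491224226
```

View pics/c5.png

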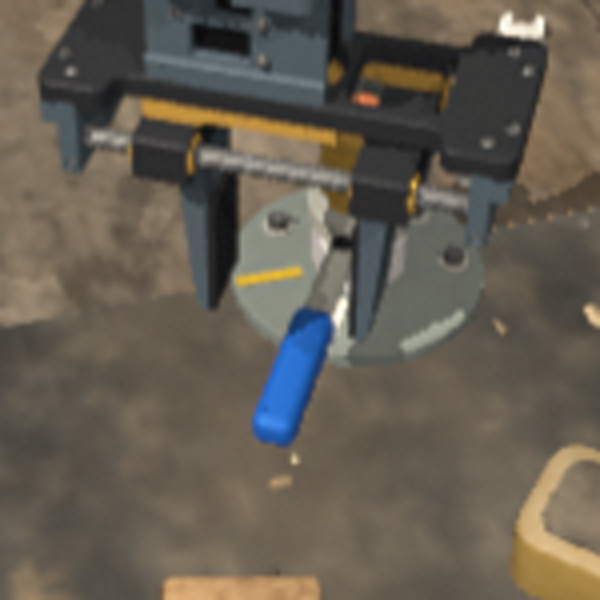

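Emit:
move_arm(steps=[[0.6,0,0,20,0,0,0],[0.6,0,0,42,0,0,0],[0.6,0,0,58,0,0,0],[0.6,0,0,63,0,0,0],[0.6,0,0,63,0,0,0],[0,0,0,63,0,0,0],[0,0,0,63,0,0,0],[0,0,0,63,0,0,0]])

```text
time_s: 11.55
eef_pos: [0.5416, -0.4264, 0.0287]
tool_rot: [0.878, 0.479, 0.0, 0.001]
contact_force: [0.0, -0.5, -0.2]
grip_width: 0.0337
grasp_force: 0.0
```

Emit:
move_arm(steps=[[0,0,0,0,0,0,0],[0,0,0,0,0,0,0],[0,0,0,0,0,0,0],[0,0,0,0,0,0,0],[0,0,0,0,0,0,0],[0,0,0,0,0,0,0],[0,0,0,0,0,0,0],[0,0,0,0,0,0,0]])

```text
time_s: 12.35
eef_pos: [0.5426, -0.427, 0.0284]
tool_rot: [0.878, 0.479, 0.001, 0.001]
contact_force: [6.8, -2.9, -3.2]
grip_width: 0.0188
grasp_force: 30.0
```

Run:
```python
from h import *
go(.542,-.427,.028)
s=read_state();M=R.from_quat(s["tool_rot"]).as_matrix();p=np.array(s["eef_pos"])
c=np.array([.605,-.3315,p[2]]);print("centre in tool",M.T@(c-p)*1000)
v=M.T@(c-p)*1000;r=np.hypot(v[0],v[1])
for a in range(4,65,4):
    q=np.radians(a);Rz=np.array([[np.cos(q),-np.sin(q)],[np.sin(q),np.cos(q)]])
    print(a,(v[:2]-Rz@v[:2]).round(1))
```

```text
t 12.35 pos [ 0.5426 -0.427   0.0284] yaw 57.2 w 0.0188 shift [-0.3 -0.5  0.4] F [ 6.8 -2.9 -3.2] T [-0.7  -1.   -0.63] gf 29.970223009586334 q6 -0.18195593071644564
centre in tool [ 1.14068012e+02  8.22577601e-01 -7.96809906e-03]
4 [ 0.3 -8. ]
8 [  1.2 -15.9]
12 [  2.7 -23.7]
16 [  4.6 -31.4]
20 [  7.2 -39. ]
24 [ 10.2 -46.3]
28 [ 13.7 -53.5]
32 [ 17.8 -60.3]
36 [ 22.3 -66.9]
40 [ 27.2 -73.1]
44 [ 32.6 -79. ]
48 [ 38.4 -84.5]
52 [ 44.5 -89.6]
56 [ 51.  -94.2]
60 [ 57.7 -98.4]
64 [  64.8 -102.1]
```

Emit:
move_arm(steps=[[0,0.3,-8,0,0,0,4],[0,1.2,-16,0,0,0,8],[0,2.7,-23.7,0,0,0,12],[0,4.6,-31.4,0,0,0,16],[0,7.2,-39,0,0,0,20],[0,10.2,-46.3,0,0,0,24],[0,13.7,-53.5,0,0,0,28],[0,17.8,-60.3,0,0,0,32]])

```text
time_s: 13.15
eef_pos: [0.5025, -0.3801, 0.0284]
tool_rot: [0.976, 0.217, 0.002, 0.002]
contact_force: [15.8, -7.7, -11.5]
grip_width: 0.0185
grasp_force: 30.0
```

```bash
cat > a.py <<'E'
from h import *
go(.542,-.427,.028)
s=read_state();p=np.array(s["eef_pos"]);v=p[:2]-[.605,-.3315]
print("r",np.hypot(*v),"ang",np.degrees(np.arctan2(v[1],v[0])))
E
python3 a.py
```

```text
t 13.15 pos [ 0.5025 -0.3801  0.0284] yaw 25.1 w 0.0185 shift [15.9 59.2  0.8] F [ 15.8  -7.7 -11.5] T [-1.15 -2.21  0.15] gf 29.95296835899353 q6 0.38959226474888253
r 0.11343252873994393 ang -154.60441541601998
```

Emit:
move_arm(steps=[[0,0.3,-8,0,0,0,4],[0,1.2,-16,0,0,0,8],[0,2.7,-23.7,0,0,0,12],[0,4.6,-31.4,0,0,0,16],[0,7.2,-39,0,0,0,20],[0,10.2,-46.3,0,0,0,24],[0,13.7,-53.5,0,0,0,28],[0,14.2,-54.5,0,0,0,28.5]])

```text
time_s: 13.95
eef_pos: [0.492, -0.3248, 0.0284]
tool_rot: [1.0, -0.029, 0.002, 0.002]
contact_force: [8.1, -14.8, -12.8]
grip_width: 0.0189
grasp_force: 30.0
```

```bash
python3 a.py
python3 - <<'E'
from h import *
im=cams.capture("side"); cv2.imwrite("pics/c6.png",cv2.resize(im[150:300,200:350],None,fx=4,fy=4,interpolation=2))
E
```

```text
t 13.95 pos [ 0.492  -0.3248  0.0284] yaw -3.3 w 0.0189 shift [55.9 99.1  1. ] F [  8.1 -14.8 -12.8] T [-2.38 -1.2  -0.03] gf 29.97956871986389 q6 0.9451235585904061
r 0.11320879051811947 ang 176.5949889038967
```

View pics/c6.png

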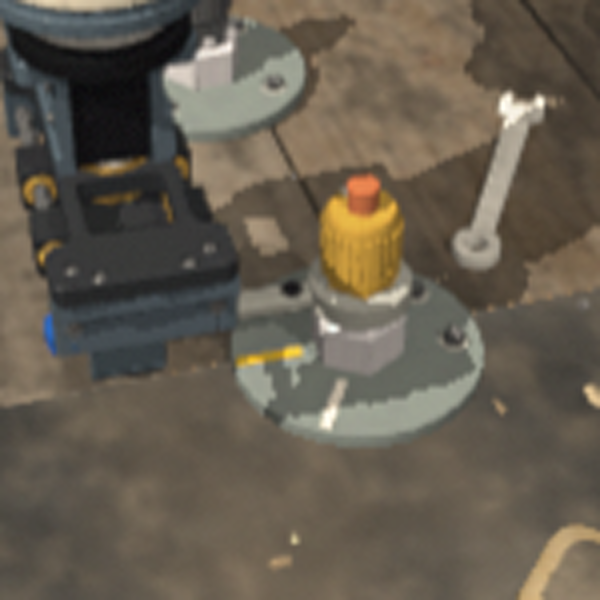

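Emit:
move_arm(steps=[[0.6,0,0,0,0,0,0],[0.6,0,0,0,0,0,0],[0.6,0,0,0,0,0,0],[0.6,0,0,0,0,0,0],[0.6,0,0,-20,0,0,0],[0.6,0,0,-60,0,0,0],[0.6,0,0,-100,0,0,0],[0.6,0,0,-140,0,0,0]])

```text
time_s: 14.8
eef_pos: [0.4894, -0.3229, 0.1694]
tool_rot: [1.0, -0.028, -0.0, -0.0]
contact_force: [0.4, 0.0, 0.0]
grip_width: 0.0546
grasp_force: 0.0
```

Emit:
move_arm(steps=[[0.6,-20,0,-10,0,0,0],[0.6,-50,0,-10,0,0,0],[0.6,-80,0,-10,0,0,0],[0.6,-100,0,-10,0,0,0],[0.6,-110,0,-10,0,0,0],[0.6,-110,0,-10,0,0,0],[0.6,-110,0,-10,0,0,0],[0.6,-110,0,-10,0,0,0]])

```text
time_s: 15.6
eef_pos: [0.3809, -0.3172, 0.1779]
tool_rot: [1.0, -0.028, 0.0, 0.0]
contact_force: [0.2, 0.2, -0.9]
grip_width: 0.0548
grasp_force: 0.0
```

Run:
```python
from h import *
go(.542,-.427,.028)
im=cams.capture("side"); cv2.imwrite("pics/c7.png",cv2.resize(im[130:280,180:330],None,fx=4,fy=4,interpolation=2))
h=cv2.cvtColor(im,cv2.COLOR_BGR2HSV).astype(int)
m=((abs(h[...,0]-110)<12)&(h[...,1]>150)).astype(np.uint8);m[:130]=0;m[300:]=0
k,l,st,c=cv2.connectedComponentsWithStats(m)
for i in range(1,k):
    if st[i,4]>60:
        w=ray("side",c[i],.05);v=w[:2]-[.6045,-.3335];print(st[i],w.round(4),np.hypot(*v),np.degrees(np.arctan2(v[1],v[0])))
```

```text
t 15.6 pos [ 0.3809 -0.3172  0.1779] yaw -3.2 w 0.0548 shift [166.9 100.6 150. ] F [ 0.2  0.2 -0.9] T [ 0.04  0.03 -0.01] gf 0.0 q6 0.8114405945062444
[211 224  38  14 365] [ 0.4899 -0.3265  0.05  ] 0.11482657819246618 176.49976433856418
```

View pics/c7.png

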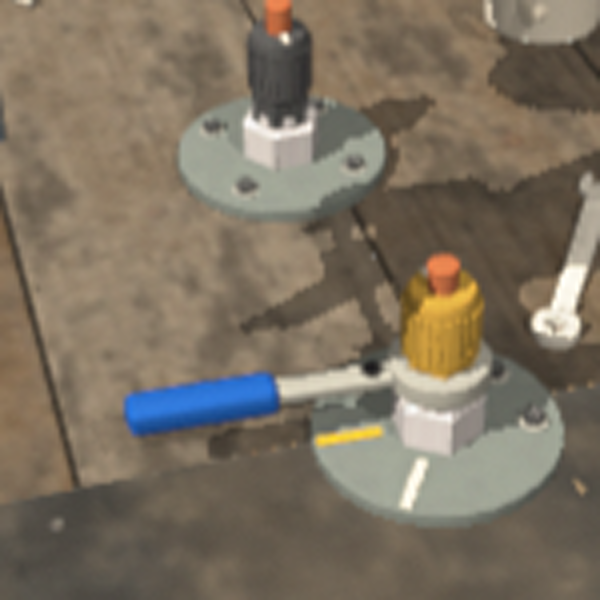

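The spanner handle now stands at 176.5°, about 60.5° from its start and over the yellow line. The arm is clear of everything, so I'm handing in.

```bash
python3 -c "
from h import *
print(arm.job_done())"
```

```text
the job is handed in; nothing more can be done
None
```

The job is handed in but returned no verdict: I turned the brass nut until it stopped and the fingers slipped, with the spanner still on the white line, then swung the spanner about 60° to the yellow line and let go, and did not touch the steel fitting.

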